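# Set up the brazing hearth: shut, load, flux, set the gas

## Task

Get the brazing hearth ready: first shut off both gas knobs (clockwise, up to the stop), then seat every brass fitting on the bench (two or three of them), flange down and flat, in the firebrick pocket of its size. Then take the flux brush from its stand, dip its bristles well down into the open white flux tub without tipping the tub, dab the brush tip on the middle of each fitting's top, going from the largest to the smallest, and stand the brush upright back in its stand. Last of all, and not before, open both gas knobs (counter-clockwise) so that each white pointer line points at its brass index tab, leaving the tabs where they are and all fittings in their pockets.

Things in the scene. Friction and masses are not known exactly. Their poses are not given: they have to be found in the camera images.
- fittingL: The large plain brass flanged fitting (may be absent), loose, standing on its flange on the bench at the start: a round flange 76 mm in diameter and 10 mm thick, and on it a round boss 44 mm in diameter up to a total height of 60 mm, with a dark spot in the middle of its flat top. Origin at the centre of the flange's underside, z up along the boss.
- pocketL (a point): Centre of the floor of the pocket for the large fitting: a round recess 82 mm in diameter and 10 mm deep in the top of the firebrick jig (fixed block, 110 x 310 mm, 45 mm high; pocket floors 35 mm above the bench; in the jig's frame this pocket is at y = +100 mm on its long axis). Axes of the jig.
- fittingM: The medium plain brass flanged fitting (may be absent), loose, standing on its flange on the bench at the start: a round flange 66 mm in diameter and 10 mm thick, and on it a round boss 36 mm in diameter up to a total height of 54 mm, with a dark spot in the middle of its flat top. Origin at the centre of the flange's underside, z up along the boss.
- pocketM (a point): Centre of the floor of the pocket for the medium fitting: a round recess 72 mm in diameter and 10 mm deep in the top of the firebrick jig (fixed block, 110 x 310 mm, 45 mm high; pocket floors 35 mm above the bench; in the jig's frame this pocket is at y = 0 mm on its long axis). Axes of the jig.
- fittingS: The small plain brass flanged fitting (may be absent), loose, standing on its flange on the bench at the start: a round flange 58 mm in diameter and 10 mm thick, and on it a round boss 28 mm in diameter up to a total height of 48 mm, with a dark spot in the middle of its flat top. Origin at the centre of the flange's underside, z up along the boss.
- pocketS (a point): Centre of the floor of the pocket for the small fitting: a round recess 64 mm in diameter and 10 mm deep in the top of the firebrick jig (fixed block, 110 x 310 mm, 45 mm high; pocket floors 35 mm above the bench; in the jig's frame this pocket is at y = -92 mm on its long axis). Axes of the jig.
- brush: The flux brush, 175 mm long, 100 g, standing by its collar in its stand at the start, bristles down. Origin on its axis at the underside of the round steel collar (44 mm across, 5 mm thick), z up along the handle. Above it a round wooden handle, 18 mm thick, to z = 105 mm; below, a steel ferrule 16 mm thick, then dark bristles 14 mm thick ending at z = -70 mm.
- brush_tip (a point): The tip of the bristles: on the brush's axis 70 mm below the collar's underside.
- stand_mouth (a point): Centre of the top of the brush stand (fixed aluminium block 80 x 80 mm, 85 mm high), at the mouth of its vertical 28 mm hole; the brush's collar rests on the top.
- tub: The open flux tub, a loose white round plastic pot, 90 mm across the rim, 72 mm at the foot, 75 mm high, wall 4 mm, 0.6 kg. Origin at the centre of its underside, z up. The only white open pot; the white jar with a lid and the blue bowl are bystanders.
- gasbox: The gas control box, a fixed grey box 140 x 250 mm, 60 mm high, with two black pointer knobs on its top, knob 1 at y = +62 mm and knob 2 at y = -62 mm in its frame. Origin at the centre of its underside, x across its short side; its yaw varies.
- knob1 (a joint): Angle of knob 1 (rad), counter-clockwise from above; at 0 its white pointer line points along the box's +x. Stays where left; shut (the clockwise stop) at -2.0, other stop at +2.0. A black disc 68 mm in diameter with a grip bar 58 mm long (along the pointer), 16 mm wide, 9 to 43 mm above the box's top. White line on the bar, to one end.
- tab1 (a joint): Angle of the brass index tab of knob 1, same zero and sense as the knob's angle: a tab 16 x 7 mm, 7 mm high, on the box's top just outside the knob's disc (38 to 54 mm from the axis). It is stiff but can be shoved; leave it as it is.
- knob_grip1 (a point): On the axis of knob 1, 30 mm above the box's top: a good TCP point for gripping the bar. It turns with the knob: its x axis points along the pointer.
- pointer1 (a point): The point 44 mm from the axis of knob 1 to which its white line points, 6 mm above the box's top.
- index1 (a point): The mark on index tab 1: 44 mm from the axis of knob 1, 6 mm above the box's top; the knob is set when the pointer is here.
- knob2 (a joint): Angle of knob 2 (rad), counter-clockwise from above; at 0 its white pointer line points along the box's +x. Stays where left; shut (the clockwise stop) at -2.0, other stop at +2.0. A black disc 68 mm in diameter with a grip bar 58 mm long (along the pointer), 16 mm wide, 9 to 43 mm above the box's top. White line on the bar, to one end.
- tab2 (a joint): Angle of the brass index tab of knob 2, same zero and sense as the knob's angle: a tab 16 x 7 mm, 7 mm high, on the box's top just outside the knob's disc (38 to 54 mm from the axis). It is stiff but can be shoved; leave it as it is.
- knob_grip2 (a point): On the axis of knob 2, 30 mm above the box's top: a good TCP point for gripping the bar. It turns with the knob: its x axis points along the pointer.
- pointer2 (a point): The point 44 mm from the axis of knob 2 to which its white line points, 6 mm above the box's top.
- index2 (a point): The mark on index tab 2: 44 mm from the axis of knob 2, 6 mm above the box's top; the knob is set when the pointer is here.
Things that resemble listed ones, but are neither listed nor needed, are in the scene too. What is shaped like the fittingS but green or red is not meant.

How it is judged:
By the outcome, as a careful person would: the job done as asked, in the order asked, and still so for the second after the job is handed in, with the robot touching nothing.
Of fittingL, fittingM, fittingS only 2 to 3 are there at a start; the rules pass over those that are not, and their reading is None.
At some moment in a run one of fittingL, fittingM, fittingS may be knocked a few centimetres aside while the robot is not near it.
It also fails if it takes over 210 s, if anything falls off the work surface, if the arm or the gripper's body presses on something with over 40 N, if the wrist force passes 120 N, or if a joint passes its speed limit or range.

## Robot

A 6-joint arm with a two-finger parallel gripper is mounted at the origin on the work surface. World frame = base frame: x ahead of the robot, y to its left, z up, the work surface at z = 0. Lengths are in m, angles in rad, forces in N, time in s.
With the tool pointing down it reaches from about 0.3 to 0.825 m from the base axis. Payload 5.4 kg.
Tool frame: the origin (TCP) lies between the finger pads, 19 mm behind the fingertips; this is the grasp point; z points along the fingers, y is the line along which they close (so a half turn about z gives the same grasp; the last joint's range is limited). The gripper opens to 92 mm and grips with 3 to 60 N. Pads are 20 mm wide; open, the fingers measure 128 mm over their backs; the gripper's body (75 mm by 189 mm) begins 69 mm behind the grasp point.
Start: joints at [1.108, 0.158, 1.597, -0, 1.386, -0.21], TCP at [0.144, 0.557, 0.233] pointing down, gripper open.
Joint ranges: [-2.91, 2.91], [-0.94, 2.29], [0.18, 2.7], [-1.29, 4.43], [0.17, 2.64], [-3, 3]. Speed limits (rad/s): [2.57, 2.57, 3.14, 3.14, 3.14, 3.14].

## Interface

Orientations are given as a 3x3 rotation matrix whose columns are the frame's x, y, z axes.
In Python, from rig import arm, kin, eyes, workorder gives the robot as it stands. Calls block until the motion is done:
- arm.movep(position, orientation): joint-space move of the TCP to a pose.
- arm.line_to(position, rotation=None, vel=0.15): straight line of the TCP; rotation=None keeps the orientation; vel is the mean speed in m/s.
- arm.movej(angles): joint-space move.
- arm.move_gripper(opening, newtons=None): opening from 0.0 (shut) to 1.0 (fully open); newtons is the grip in N (None keeps the last); returns when the fingers have stopped.
- arm.dwell(seconds).
- kin.solve_ik(position, orientation): joint angles nearest the present ones, or None.
- arm.state(): the state.
- eyes.capture(name): name is "scene" or "top"; returns (picture, depth): 400x640x3 uint8, red, green, blue; 400x640 float32, m along the optical axis (not along the pixel's ray), 0 where there is no reading.
- eyes.get_calibration(name): a dict with "mtx" (3x3 intrinsics, pixels), "origin" and "attitude" of the camera in the world. Camera axes: x right, y down, z forward; pixel columns grow to the right and rows downward; lengths in m; the calibration is good to about 2 mm. A picture is of the moment at which its call begins. get_calibration takes no time and is no camera call.
A pose or a line that the arm cannot do raises arm.MotionError and nothing moves.
- workorder.hand_in(): hands the job in; it is judged then, once.
Trained networks look in the newest picture that a camera, given by its name, has taken for a name from the list of things; names that differ only in an ending like _2 or _b are one class to them, and where a whole thing is asked for, a point or a joint stands for the part that bears it (a point fixed in the world has none). Each returns a list of dicts, best first, with "confidence" (0 to 1); they miss things now and then, are a little off and sometimes report something else, mostly with a low value. They report only what shows in the picture. A call takes as long as a camera call. They do not tell look-alikes from the thing itself.
- eyes.spot_in(camera, query): "box" ([centre column, centre row, width, height] in pixels, round what is visible of it).
- eyes.cut_out(camera, query): "region" (400x640 bool, what is visible of it) and "box" ([centre column, centre row, width, height] in pixels, round what is visible of it).
- eyes.mark_of(camera, query): "at" ([column, row] in pixels: a listed point, or the origin of a listed thing).
The state is a dict: "t": time; "qpos": joint angles; "qd": joint speeds; "tau": joint torques, N m; "tcp_pos": TCP position; "orientation": TCP orientation; "force": force on the tool from outside, world axes, zero at the start; "moment": the same for the moment, N m; "opening": opening from 0.0 (shut) to 1.0 (fully open); "grasp_force": force on a finger pad.
Only numpy, scipy, OpenCV 4.12 (cv2) and the standard library are available. Lean on these libraries where they do the work, as an engineer would, in place of code of your own. Each camera call takes 0.05 s, during which the arm holds its last target. There are 200 camera calls.

## Working session

There is one attempt and no reset: what is moved stays moved. The work goes in short steps, each a Python script; the robot and the scene stay as the last script left them, time stands still between calls to the robot, and variables do not carry over. Pictures are saved under pics/ and viewed, at most 14 in all, crops included, and the job is handed in when it is done.

```bash
ls; mkdir -p pics; cat > h.py <<'E'
import numpy as np, cv2
from rig import arm, kin, eyes, workorder
def cap(n):
    return eyes.capture(n)
def save(img,f): cv2.imwrite('pics/'+f, cv2.cvtColor(img,cv2.COLOR_RGB2BGR))
def world(n,uv,d):
    c=eyes.get_calibration(n);K=np.array(c["mtx"]);R=np.array(c["attitude"]);o=np.array(c["origin"])
    uv=np.atleast_2d(uv).astype(float);d=np.atleast_1d(d)
    r=np.c_[(uv[:,0]-K[0,2])/K[0,0],(uv[:,1]-K[1,2])/K[1,1],np.ones(len(uv))]*d[:,None]
    return r@R.T+o
def atz(n,uv,z):
    o=np.array(eyes.get_calibration(n)["origin"]);p=world(n,uv,np.ones(len(np.atleast_2d(uv))))-o
    return o+p*((z-o[2])/p[:,2])[:,None]
def proj(n,P):
    c=eyes.get_calibration(n);K=np.array(c["mtx"]);R=np.array(c["attitude"]);o=np.array(c["origin"])
    q=(np.atleast_2d(P)-o)@R@K.T
    return q[:,:2]/q[:,2:]
def cloud(n,depth):
    v,u=np.mgrid[:400,:640];P=world(n,np.c_[u.ravel(),v.ravel()],depth.ravel().astype(float)).reshape(400,640,3)
    P[depth==0]=np.nan
    return P
E
python3 - <<'E'
from h import *
np.set_printoptions(precision=4,suppress=True)
for n in("scene","top"):
    im,d=cap(n);save(im,n+"0.png");np.savez(n+"0",im=im,d=d);c=eyes.get_calibration(n)
    print(n,c, (d>0).mean())
    for q in "fittingL fittingM fittingS brush tub gasbox stand_mouth pocketL pocketM pocketS knob_grip1 knob_grip2 pointer1 pointer2 index1 index2 brush_tip".split():
        for r in eyes.mark_of(n,q)[:4]:
            u=np.array(r["at"]);ui=np.clip(u.round().astype(int),0,[639,399])
            print(q,round(r["confidence"],2),u.round(1),world(n,u,d[ui[1],ui[0]])[0])
print(arm.state()["t"])
E
```

```text
pics
scene {'mtx': array([[371.4201,   0.    , 321.8505],
       [  0.    , 371.4201, 197.1374],
       [  0.    ,   0.    ,   1.    ]]), 'origin': array([1.0647, 0.2281, 0.6797]), 'attitude': array([[-0.3965,  0.6383, -0.6598],
       [ 0.9179,  0.2643, -0.2959],
       [-0.0145, -0.723 , -0.6907]])} 0.996171875
fittingL 0.62 [408.7 229.6] [0.4743 0.1788 0.038 ]
fittingM 0.72 [359.7 217.5] [0.4634 0.0583 0.0181]
fittingM 0.2 [176.3 160.9] [ 0.4938 -0.4584  0.0607]
fittingS 0.74 [356.7 189.3] [0.3592 0.0143 0.0077]
fittingS 0.72 [239.6 143.3] [ 0.3138 -0.3792  0.0213]
fittingS 0.71 [262.3 160.8] [ 0.348  -0.2821  0.0077]
fittingS 0.68 [315.7 202.1] [ 0.453  -0.0637  0.0154]
brush 0.83 [505.6 235.4] [0.465  0.3689 0.0935]
brush 0.52 [349.2 276.4] [0.6429 0.0969 0.0341]
tub 0.82 [459.  297.6] [0.6233 0.3079 0.0585]
gasbox 0.79 [218.9 180.1] [ 0.5211 -0.2998  0.0664]
gasbox 0.54 [178.3 167. ] [ 0.5184 -0.4295  0.0668]
stand_mouth 0.79 [500.1 234.9] [0.4673 0.3586 0.0929]
pocketL 0.85 [350.  273.4] [0.6345 0.0956 0.0328]
pocketM 0.96 [310.4 251.4] [ 0.6161 -0.003   0.0356]
pocketS 0.89 [
[... 1967 characters left out ...]
4406 0.1701 0.0628]
knob_grip2 0.72 [422.6 199.3] [ 0.4773 -0.282   0.1089]
knob_grip2 0.71 [466.8 203.6] [ 0.4674 -0.4043  0.1018]
knob_grip2 0.23 [259.2 212.9] [0.4406 0.1701 0.0628]
pointer1 0.71 [478.6 192.3] [ 0.5044 -0.4508  0.0644]
pointer1 0.7 [258.7 208.8] [0.4527 0.1726 0.0584]
pointer1 0.69 [434.  186.5] [ 0.5199 -0.3245  0.0654]
pointer2 0.71 [478.6 192.3] [ 0.5044 -0.4508  0.0644]
pointer2 0.7 [258.7 208.8] [0.4527 0.1726 0.0584]
pointer2 0.69 [434.  186.5] [ 0.5199 -0.3245  0.0654]
index1 0.43 [259.7 208.9] [0.4525 0.1698 0.058 ]
index1 0.38 [299.4 214.8] [0.4369 0.057  0.0545]
index2 0.43 [259.7 208.9] [0.4525 0.1698 0.058 ]
index2 0.38 [299.4 214.8] [0.4369 0.057  0.0545]
1.8
```

```bash
python3 - <<'E'
import cv2
a=cv2.imread('pics/top0.png');b=cv2.imread('pics/scene0.png')
cv2.imwrite('pics/c1.png',cv2.resize(a[120:300,160:500],(800,424),interpolation=cv2.INTER_CUBIC))
cv2.imwrite('pics/c2.png',cv2.resize(a[170:250,390:500],(800,582),interpolation=cv2.INTER_CUBIC))
E
```

```text
(no output)
```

View pics/scene0.png

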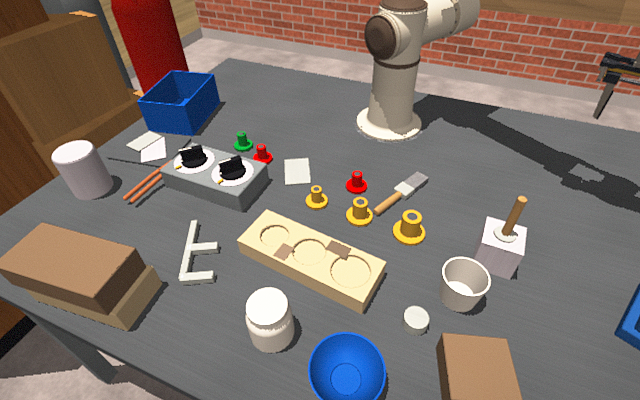

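View pics/c1.png

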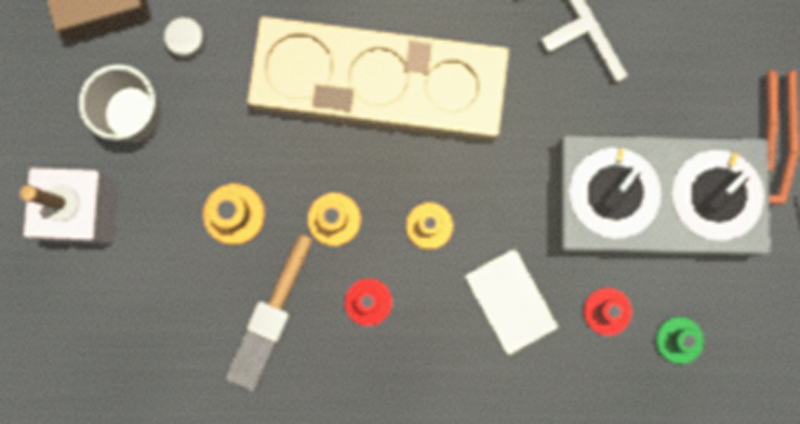

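View pics/c2.png

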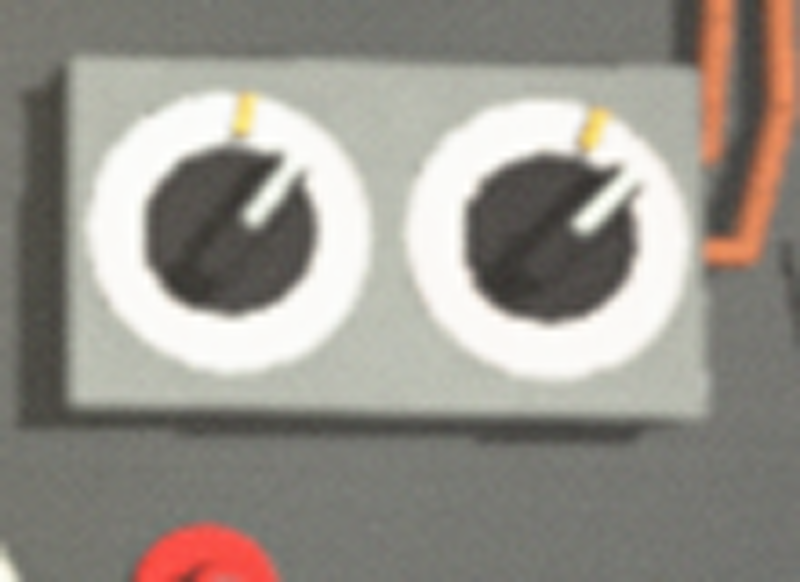

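The overview shows three brass fittings: L (260,209), M (301,215) and S (344,218) in the top view. The green one at (447,263) and the reds at (422,253) and (314,247) are look-alikes. The brush standing in its block at (188,204) is the one meant; the one lying on the bench is a bystander. The open tub is at (210,165). Both pointers stand at about −40° and the tabs at about 0 to −15°, so the box yaw is about 0. Next I measure precisely in both views.

```bash
cat >> h.py <<'E'
def circ(xy):
    xy=np.asarray(xy,float);A=np.c_[2*xy,np.ones(len(xy))];s=np.linalg.lstsq(A,(xy**2).sum(1),rcond=None)[0]
    return s[:2],np.sqrt(max(s[2]+s[0]**2+s[1]**2,0))
def near(P,xy,r): return np.hypot(P[...,0]-xy[0],P[...,1]-xy[1])<r
def brass(im):
    h=cv2.cvtColor(im,cv2.COLOR_RGB2HSV); return (h[...,0]>12)&(h[...,0]<30)&(h[...,1]>140)&(h[...,2]>70)
def rect(xy):
    (c,(w,h),a)=cv2.minAreaRect(np.float32(xy)*1000); 
    if w>h: w,h,a=h,w,a+90
    a=(a+90)%180-90
    return np.array(c)/1000,(w,h),np.radians(a)  # a = yaw of short side (x), long side y
E
cat > meas.py <<'E'
from h import *
np.set_printoptions(precision=4,suppress=True)
F=dict(L=((.455,.17),.06,.038),M=((.44,.054),.054,.033),S=((.432,-.067),.048,.029))
for n in("scene","top"):
    z=np.load(n+"0.npz");im,d=z["im"],z["d"];P=cloud(n,d);b=brass(im)
    print(n,"bench z",np.nanmedian(P[...,2][near(P,(.38,.25),.04)]))
    for k,(xy,h,r) in F.items():
        m=b&near(P,xy,.06);zz=P[...,2][m];t=m&(P[...,2]>h-.006)
        fl=m&(abs(P[...,2]-.010)<.006)
        # flange silhouette on z=.01 plane: region of brass backprojected
        cs=max(cv2.findContours(m.astype(np.uint8),0,1)[0],key=len)[:,0,:]
        q=atz(n,cs,.010)[:,:2]
        print(k,"top pts",t.sum(),np.nanmedian(P[t],0) if t.any() else None,"z95",np.nanpercentile(zz,97),"flange circ",circ(P[fl][:,:2]),"minEncl",np.array(cv2.minEnclosingCircle(np.float32(q))[0]),cv2.minEnclosingCircle(np.float32(q))[1])
    j=near(P,(.62,.003),.2)&(P[...,2]>.0405)&(P[...,2]<.055)
    j=cv2.morphologyEx(j.astype(np.uint8),cv2.MORPH_OPEN,np.ones((3,3)))>0
    print("jig",rect(P[j][:,:2]),np.nanmedian(P[j][:,2]))
    for k,(xy,r) in dict(L=((.633,.096),.041),M=((.622,-.002),.036),S=((.608,-.091),.032)).items():
        f=near(P,xy,r-.012);fz=np.nanmedian(P[f][:,2]);f2=near(P,xy,r+.006)&(P[...,2]<.0395)
        print(" pocket",k,"floor",fz,"encl",cv2.minEnclosingCircle(np.float32(P[f2][:,:2])),"mean",np.nanmean(P[f2][:,:2],0))
    g=near(P,(.47,-.34),.2)&(P[...,2]>.052)&(P[...,2]<.085)
    g=cv2.morphologyEx(g.astype(np.uint8),cv2.MORPH_OPEN,np.ones((3,3)))>0
    print("box",rect(P[g][:,:2]),np.nanmedian(P[g][:,2]))
    for xy in((.478,-.28),(.473,-.405)):
        t=b&near(P,xy,.07)&(P[...,2]>.05);v,u=np.nonzero(t);print(" tab",t.sum(),atz(n,np.c_[u,v],.067).mean(0) if t.any() else 0)
        hs=im.astype(int).min(2);w=(hs>140)&near(P,xy,.034)&(P[...,2]>.09);v,u=np.nonzero(w)
        if w.any(): q=atz(n,np.c_[u,v],.103)[:,:2];print(" line",w.sum(),q.mean(0),cv2.fitLine(np.float32(q),2,0,.01,.01).ravel())
        kb=near(P,xy,.04)&(P[...,2]>.094);print(" bar",kb.sum(),rect(P[kb][:,:2]),np.nanmedian(P[kb][:,2]))
    s=near(P,(.46,.36),.07)&(P[...,2]>.075)&(P[...,2]<.0875);print("stand",rect(P[s][:,:2]),np.nanmedian(P[s][:,2]))
    hnd=near(P,(.463,.365),.03)&(P[...,2]>.10)&(P[...,2]<.2)
    q=P[hnd];print("handle",hnd.sum(),q[q[:,2]<.14].mean(0),q[q[:,2]>.16].mean(0),q[:,2].max(), "toppts",np.median(q[q[:,2]>.186],0))
    r=near(P,(.6,.315),.07)&(P[...,2]>.068)&(P[...,2]<.085);print("tub rim",r.sum(),cv2.minEnclosingCircle(np.float32(P[r][:,:2])),circ(P[r][:,:2]),np.nanmedian(P[r][:,2]))
    r=near(P,(.6,.315),.025);print(" tub inside z",np.nanmin(P[r][:,2]))
E
python3 meas.py
```

```text
scene bench z -0.0004262123867507239
L top pts 180 [0.4601 0.1766 0.0593] z95 0.06055002421602868 flange circ (array([0.4536, 0.1771]), np.float64(0.030534688484013885)) minEncl [0.4376 0.1752] 0.05752971023321152
M top pts 106 [0.4535 0.0519 0.0534] z95 0.05432295696912273 flange circ (array([0.444 , 0.0533]), np.float64(0.028686913024541388)) minEncl [0.4347 0.0485] 0.051135558634996414
S top pts 56 [ 0.4463 -0.0673  0.0473] z95 0.04876564562545162 flange circ (array([ 0.4414, -0.0683]), np.float64(0.022230724885265323)) minEncl [ 0.4309 -0.0732] 0.04444946348667145
jig (array([0.6072, 0.0261]), (314.5074768066406, 375.3005065917969), np.float64(-0.6836705363415198)) 0.04464250401418346
 pocket L floor 0.03451464040839192 encl ((0.6311134099960327, 0.09381671249866486), 0.04054514691233635) mean [0.631  0.0943]
 pocket M floor 0.03458359221908269 encl ((0.6193643808364868, -0.005898769944906235), 0.035907454788684845) mean [ 0.6182 -0.0064]
 pocket S floor 0.03475890537620341 encl ((0.606751024723053, -0.09885960817337036), 0.031432993710041046) mean [ 0.6067 -0.0989]
box (array([ 
[... 2339 characters left out ...]
.float64(0.9068060848558716)) 0.10345222518108832
 tab 1 [ 0.519  -0.4289  0.067 ]
 line 40 [ 0.4859 -0.4212] [ 0.7446 -0.6675  0.4859 -0.4212]
 bar 135 (array([ 0.4764, -0.4095]), (16.006404876708984, 58.66686248779297), np.float64(0.7723569964344665)) 0.10337207596547193
stand (array([0.4565, 0.3718]), (80.09214782714844, 81.5541000366211), np.float64(-0.03146591406955872)) 0.08505597361106054
handle 121 [0.4538 0.3657 0.1194] [0.4556 0.369  0.1832] 0.19557492980069502 toppts [0.4569 0.3714 0.1906]
tub rim 187 ((0.5814096927642822, 0.31521904468536377), 0.045320793986320496) (array([0.5807, 0.3139]), np.float64(0.04226322912406177)) 0.07513790549559674
 tub inside z -0.00025169348395093216
```

```bash
cat >> h.py <<'E'
def R(th): c,s=np.cos(th),np.sin(th); return np.array([[c,s,0],[s,-c,0],[0,0,-1.]])
def yaw(): o=np.array(arm.state()["orientation"]); return np.arctan2(o[1,0],o[0,0])
def wrap(a): return (a+np.pi)%(2*np.pi)-np.pi
def op(mm,n=None): arm.move_gripper(mm/92.,n)
def st(*k): s=arm.state(); return [np.round(s[x],4) for x in k]
K=[np.array([.4778,-.2883,.09]),np.array([.4761,-.4124,.09])]
def turn(target,mlim=1.2,step=.08):
    """turn last joint until world yaw reaches target (accumulated) or moment passes mlim"""
    q=np.array(arm.state()["qpos"]);y0=yaw();m0=arm.state()["moment"][2];tot=target;n=int(np.ceil(abs(tot)/step))
    for i in range(1,n+1):
        qq=q.copy();qq[5]=q[5]-tot*i/n;arm.movej(qq);m=arm.state()["moment"][2]-m0
        if abs(m)>mlim: break
    return wrap(yaw()-y0),m
E
python3 - <<'E'
from h import *
np.set_printoptions(precision=3,suppress=True)
for k in(0,1):
  for a in (-.645,-.755)[k:k+1]:
    for f in(0,np.pi):
      q=[kin.solve_ik(K[k]+[0,0,.0],R(wrap(a+f+d))) for d in(0,-1.5)]
      print(k,f,q)
E
```

```text
0 0 [array([-0.759,  0.27 ,  1.767, -0.   ,  1.104,  1.456]), array([-0.759,  0.27 ,  1.767, -0.   ,  1.104,  2.956])]
0 3.141592653589793 [array([-0.759,  0.27 ,  1.767, -0.   ,  1.104, -1.685]), array([-0.759,  0.27 ,  1.767, -0.   ,  1.104, -0.185])]
1 0 [array([-0.905,  0.437,  1.551, -0.   ,  1.153,  1.42 ]), array([-0.905,  0.437,  1.551, -0.   ,  1.153,  2.92 ])]
1 3.141592653589793 [array([-0.905,  0.437,  1.551, -0.   ,  1.153, -1.721]), array([-0.905,  0.437,  1.551, -0.   ,  1.153, -0.221])]
```

```bash
python3 - <<'E'
from h import *
np.set_printoptions(precision=3,suppress=True)
for k,a in((0,-.645),(1,-.755)):
    r=R(wrap(a+np.pi))
    arm.movep(K[k]+[0,0,.07],r); op(40,25)
    arm.line_to(K[k],vel=.1); op(0,25)
    print("grip",st("opening","grasp_force","force","moment"))
    print("turn",turn(-1.55,.8), "yaw",wrap(yaw()-np.pi),st("force","moment","opening","t"))
    op(40); arm.line_to(K[k]+[0,0,.07],vel=.2)
arm.movep([.35,.05,.35],R(-1.5))
for n in("scene","top"):
    im,d=cap(n);save(im,n+"1.png");np.savez(n+"1",im=im,d=d)
a=cv2.imread('pics/top1.png');cv2.imwrite('pics/c3.png',cv2.resize(a[120:300,160:500],(800,424),interpolation=cv2.INTER_CUBIC))
print(st("t"))
E
```

```text
grip [np.float64(0.1728), np.float64(25.0004), array([-6.133, -5.268,  0.12 ]), array([-1.085,  0.821, -0.002])]
turn (np.float64(-1.5431034312266552), np.float64(0.8032561022855268)) yaw -2.187819846995826 [array([-7.117, -2.376,  3.366]), array([-0.372,  1.447,  0.801]), np.float64(0.1988), np.float64(12.2083)]
grip [np.float64(0.1717), np.float64(25.0001), array([-4.774, -5.833, -0.304]), array([-0.915,  0.782, -0.024])]
turn (np.float64(-1.3886735615078227), np.float64(0.8505706260621633)) yaw -2.143783855961069 [array([-8.572, -2.686,  1.434]), array([-0.451,  1.542,  0.827]), np.float64(0.1917), np.float64(20.675)]
[np.float64(24.475)]
```

View pics/c3.png

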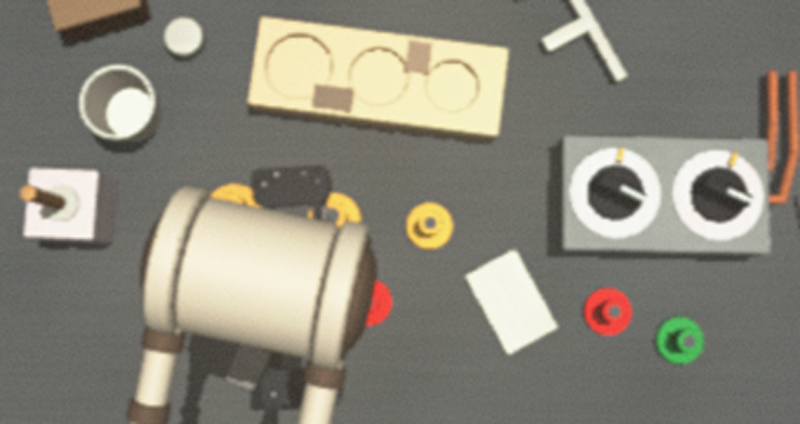

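The top picture shows both pointers turned clockwise to about −110°, i.e. shut: line ends near crop (645,198) and (750,198). The tabs are still at (620,155) and (733,160). The brass S at (430,225) is the one to take first; the reds at (608,312) and (368,302) and the green are excluded.

```bash
cat >> h.py <<'E'
RAD=dict(L=.038,M=.033,S=.029);TZ=dict(L=.042,M=.040,S=.035);BOSS=dict(L=44,M=36,S=28)
def find(n,im,z=.010):
    """brass blobs away from gas box: centre, radius of flange on plane z"""
    b=brass(im).astype(np.uint8);out=[]
    for c in cv2.findContours(b,0,1)[0]:
        if len(c)<12: continue
        p,r=cv2.minEnclosingCircle(np.float32(atz(n,c[:,0,:],z)[:,:2]))
        if p[0]<.75 and abs(p[1])<.45 and .2<p[0]: out.append((np.array(p).round(4),round(r,4)))
    return out
def centre_grip(k,xy,z0=0.,f=30):
    p=np.array([*xy,TZ[k]+z0]);o=BOSS[k]+26
    arm.movep(p+[0,0,.09],R(0));op(o);arm.line_to(p,vel=.15);op(0,8);op(o-8)
    arm.line_to(p+[0,0,0],R(-np.pi/2),vel=.05) if False else arm.movep(p,R(-np.pi/2))
    op(0,f);s=arm.state();return s["opening"]*92
E
python3 - <<'E'
from h import *
np.set_printoptions(precision=4,suppress=True)
for n in("scene","top"):
    z=np.load(n+"1.npz");im,d=z["im"],z["d"];print(n,find(n,im))
    P=cloud(n,d)
    for k in K:
        w=(im.min(2)>140)&near(P,k,.034)&(P[...,2]>.09);v,u=np.nonzero(w);q=atz(n,np.c_[u,v],.103)[:,:2];l=cv2.fitLine(np.float32(q),2,0,.01,.01).ravel();print("line",np.arctan2(-abs(l[1]),-l[0]*np.sign(l[1])*-1*-1 if 0 else l[0]*-np.sign(l[1])))
s0=[(.437,-.068)]
print("yaw IK",[kin.solve_ik([*s0[0],.035],R(a)) is not None for a in(0,-np.pi/2)])
print("w",centre_grip("S",s0[0]),st("tcp_pos","force","t"))
# look at fingertips/fitting while held: no move
for n in("scene","top"):
    im,d=cap(n);print(n,find(n,im));save(im,n+"2.png")
E
```

```text
scene [(array([0.4371, 0.1775]), 0.0579), (array([0.321 , 0.4027]), 0.0583), (array([0.403 , 0.0973]), 0.0214), (array([0.2448, 0.4229]), 0.0135), (array([0.2497, 0.4065]), 0.0116), (array([0.3789, 0.0994]), 0.0151), (array([0.4342, 0.0497]), 0.0513), (array([0.3486, 0.1188]), 0.0198), (array([ 0.4286, -0.0726]), 0.046)]
line -2.0479002
line -2.0293057
top [(array([ 0.44  , -0.0653]), 0.0284), (array([0.4598, 0.0427]), 0.0236), (array([0.472 , 0.1806]), 0.0275)]
line -1.9748204
line -1.9596752
yaw IK [True, True]
w 27.481495198808595 [array([ 0.4371, -0.068 ,  0.035 ]), array([0.404 , 0.4193, 0.1272]), np.float64(29.9417)]
scene [(array([0.4372, 0.1763]), 0.0579), (array([0.4192, 0.0865]), 0.0083), (array([0.4073, 0.0958]), 0.0076), (array([0.28  , 0.4033]), 0.0117), (array([0.3162, 0.4048]), 0.0634), (array([0.241 , 0.4228]), 0.0099), (array([0.2419, 0.4109]), 0.0115), (array([0.4342, 0.0497]), 0.0513), (array([0.3559, 0.1155]), 0.0275), (array([ 0.4286, -0.0726]), 0.046), (array([ 0.3656, -0.099 ]), 0.0121), (array([ 0.2925, -0.0999]), 0.011)]
top [(array([0.4474, 0.0552]), 0.0321), (array([0.4527, 0.1801]), 0.0379)]
```

```bash
cat >> h.py <<'E'
PK=dict(L=np.array([.6340,.0965]),M=np.array([.6214,-.0027]),S=np.array([.6099,-.0940]))
def down(xy,z1,z0,lim=6,stepz=.0015):
    fz=arm.state()["force"][2];z=z1
    while z>z0+1e-6:
        z=max(z-stepz,z0);arm.line_to([*xy,z],vel=.04)
        f=arm.state()["force"][2]-fz
        if f>lim: return z,f
    return z,f
def place(k,xy=None,lift=True):
    xy=PK[k] if xy is None else xy
    p=np.array(arm.state()["tcp_pos"]);zt=TZ[k]+.035
    arm.line_to([p[0],p[1],zt+.04],vel=.15);arm.line_to([*xy,zt+.04],vel=.25);arm.line_to([*xy,zt+.013],vel=.12)
    for r,n in((0,1),(.002,6),(.0035,8)):
        for i in range(n):
            q=xy+r*np.array([np.cos(2*np.pi*i/n),np.sin(2*np.pi*i/n)])
            if r: arm.line_to([*q,zt+.0115],vel=.05)
            z,f=down(q,zt+.0115,zt+.0005)
            print(k,"try",q.round(4),"z above floor",round(z-zt,4),round(f,1))
            if z<zt+.004:
                op(BOSS[k]+22);arm.line_to([*q,zt+.09],vel=.25);return True
    return False
E
python3 - <<'E'
from h import *
print(place("S"),st("force","t"))
for n in("scene","top"):
    im,d=cap(n);print(n,find(n,im));save(im,n+"3.png");np.savez(n+"3",im=im,d=d)
E
```

```text
S try [ 0.6099 -0.094 ] z above floor 0.0005 0.3
True [array([-0.795 , -0.0257, -0.9469]), np.float64(34.9333)]
scene [(array([0.3572, 0.3862]), 0.0194), (array([ 0.5783, -0.1185]), 0.0429), (array([0.4372, 0.1763]), 0.0579), (array([0.2828, 0.4011]), 0.0162), (array([0.3067, 0.4109]), 0.0563), (array([0.394 , 0.1051]), 0.0201), (array([0.2457, 0.4064]), 0.0155), (array([0.4342, 0.0497]), 0.0513), (array([0.363, 0.104]), 0.0129), (array([0.344 , 0.1201]), 0.0151), (array([ 0.4494, -0.2321]), 0.0149), (array([ 0.3226, -0.2352]), 0.0169)]
top [(array([0.4528, 0.1803]), 0.0377)]
```

View pics/scene3.png

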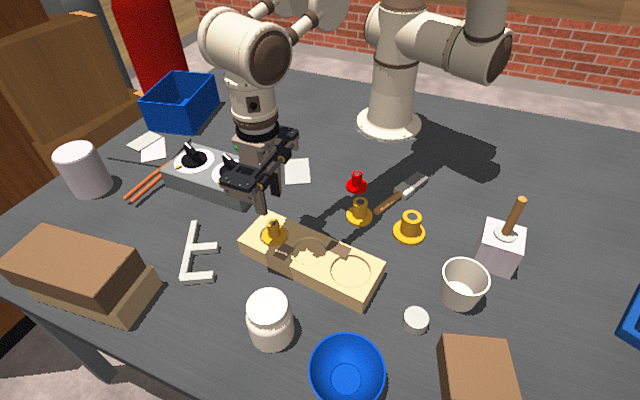

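The scene shows S seated upright in its pocket at (273,235), and M (360,210) and L (409,227) unmoved.

```bash
python3 - <<'E'
from h import *
np.set_printoptions(precision=4,suppress=True)
print("w",centre_grip("M",(.4446,.0513)),st("t"))
im,d=cap("scene");print(find("scene",im))
print(place("M"),st("force","t"))
for n in("scene","top"):
    im,d=cap(n);print(n,find(n,im));save(im,n+"4.png");np.savez(n+"4",im=im,d=d)
E
```

```text
w 35.45302350522114 [np.float64(40.2)]
[(array([ 0.5771, -0.1181]), 0.0423), (array([0.3061, 0.3943]), 0.0167), (array([0.4359, 0.1748]), 0.0593), (array([0.3046, 0.4036]), 0.0743), (array([0.4268, 0.0528]), 0.0587), (array([0.3481, 0.1199]), 0.0192), (array([0.2894, 0.0416]), 0.0113)]
M try [ 0.6214 -0.0027] z above floor 0.0005 0.3
True [array([-0.1973,  0.3866, -1.0045]), np.float64(45.1833)]
scene [(array([ 0.588, -0.021]), 0.0485), (array([ 0.5782, -0.1196]), 0.0421), (array([0.3462, 0.3912]), 0.0309), (array([0.311 , 0.3957]), 0.0124), (array([0.4359, 0.1748]), 0.0593), (array([0.284 , 0.4058]), 0.0319), (array([ 0.4663, -0.0922]), 0.0112), (array([ 0.3254, -0.0988]), 0.0152)]
top [(array([0.46  , 0.2024]), 0.0286), (array([ 0.6197, -0.0937]), 0.0289), (array([0.6569, 0.0006]), 0.0078)]
```

```bash
python3 - <<'E'
from h import *
np.set_printoptions(precision=4,suppress=True)
print("w",centre_grip("L",(.4499,.1773)),st("t"))
print(place("L"),st("force","t"))
arm.movep([.40,.30,.33],R(-np.pi/2))
for n in("scene","top"):
    im,d=cap(n);save(im,n+"5.png");np.savez(n+"5",im=im,d=d);P=cloud(n,d);b=brass(im)
    for k,h in(("L",.095),("M",.089),("S",.083)):
        m=b&near(P,PK[k],.05);t=m&(P[...,2]>h-.006);print(n,k,t.sum(),"z",np.nanmedian(P[t][:,2]) if t.any() else 0,h,np.nanmedian(P[t],0) if t.any() else 0)
print(st("t"))
E
python3 -c "
import cv2
a=cv2.imread('pics/scene5.png');b=cv2.imread('pics/top5.png')
import numpy as np
f=lambda x:cv2.resize(x,(800,300),interpolation=cv2.INTER_CUBIC)
cv2.imwrite('pics/c5.png',np.vstack([f(a[180:330,200:600]),f(b[120:270,150:550])]))"
```

```text
Traceback (most recent call last):
  File "h.py", line 58, in centre_grip
    arm.line_to(p+[0,0,0],R(-np.pi/2),vel=.05) if False else arm.movep(p,R(-np.pi/2))
                                                             ~~~~~~~~~^^^^^^^^^^^^^^^
rig.MotionError: the arm cannot take that pose within its joint ranges
[ WARN:0@0.017] global loadsave.cpp:275 findDecoder imread_('pics/scene5.png'): can't open/read file: check file path/integrity
[ WARN:0@0.017] global loadsave.cpp:275 findDecoder imread_('pics/top5.png'): can't open/read file: check file path/integrity
Traceback (most recent call last):
TypeError: 'NoneType' object is not subscriptable
```

```bash
sed -i 's/    arm.line_to(p+\[0,0,0\].*/    arm.movep(p,R(np.pi\/2))/' h.py; cat > run5.py <<'E'
from h import *
np.set_printoptions(precision=4,suppress=True)
arm.movep([.4499,.1773,TZ["L"]],R(np.pi/2));op(0,30);print(st("opening","t"))
print(place("L"),st("force","t"))
arm.movep([.40,.30,.33],R(np.pi/2))
for n in("scene","top"):
    im,d=cap(n);save(im,n+"5.png");np.savez(n+"5",im=im,d=d);P=cloud(n,d);b=brass(im)
    for k,h in(("L",.095),("M",.089),("S",.083)):
        m=b&near(P,PK[k],.05);t=m&(P[...,2]>h-.006);print(n,k,t.sum(),"z",np.nanmedian(P[t][:,2]) if t.any() else 0,h,np.nanmedian(P[t],0) if t.any() else 0)
print(st("t"))
a=cv2.imread('pics/scene5.png');b=cv2.imread('pics/top5.png')
f=lambda x:cv2.resize(x,(800,300),interpolation=cv2.INTER_CUBIC)
cv2.imwrite('pics/c5.png',np.vstack([f(a[180:330,200:600]),f(b[120:270,150:550])]))
E
python3 run5.py
```

```text
[np.float64(0.4756), np.float64(50.3333)]
L try [0.634  0.0965] z above floor 0.0005 -0.8
True [array([ 0.3853, -1.3488,  0.0322]), np.float64(55.325)]
scene L 246 z 0.09433787561054624 0.095 [0.6412 0.096  0.0943]
scene M 144 z 0.08821437761378542 0.089 [ 0.6277 -0.0018  0.0882]
scene S 79 z 0.0821479893542455 0.083 [ 0.6138 -0.0917  0.0821]
top L 136 z 0.09591000896679014 0.095 [0.6339 0.1    0.0959]
top M 90 z 0.08998718085457369 0.089 [0.6225 0.0025 0.09  ]
top S 51 z 0.08347150430188366 0.083 [ 0.6104 -0.0879  0.0835]
[np.float64(56.7417)]
```

View pics/c5.png

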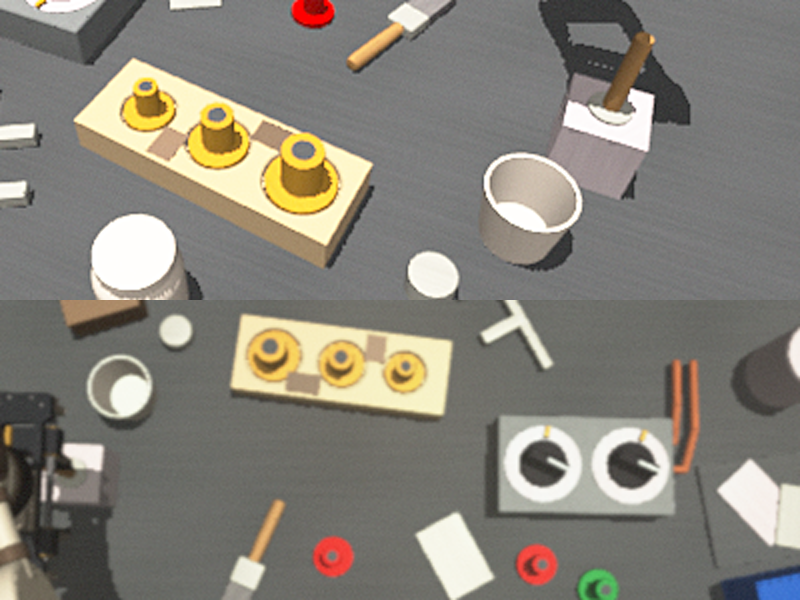

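All three fittings are seated with the right top heights (about 95, 89 and 83 mm), knobs shut, tabs untouched. The brush stands at scene (505,235), block top z = 85 mm. Picking the brush now.

```bash
python3 - <<'E'
from h import *
np.set_printoptions(precision=4,suppress=True)
B=np.array([.4565,.3697,.145])
arm.movep(B+[0,0,.08],R(0));op(46,4);arm.line_to(B,vel=.12);op(0,4);print(st("opening","force"));op(40)
arm.movep(B,R(np.pi/2));op(0,45);print(st("opening","force","t"))
arm.line_to(B+[0,0,.10],vel=.1);print(st("force","t"))
for n in("scene","top"):
    im,d=cap(n);save(im,n+"6.png");np.savez(n+"6",im=im,d=d)
    print(n,proj(n,[[*B[:2],.115],[*B[:2],.185],[*B[:2],.285]]))
    for q in("brush_tip","brush"):
        print(q,[(np.round(r["at"],1),round(r["confidence"],2)) for r in eyes.mark_of(n,q)[:3]])
a=cv2.imread('pics/scene6.png');cv2.imwrite('pics/c6.png',cv2.resize(a[130:330,400:600],(600,600),interpolation=cv2.INTER_CUBIC))
E
```

```text
[np.float64(0.1957), array([ 0.0358, -0.1802,  1.9348])]
[np.float64(0.1892), array([ 0.3624,  1.1393, -0.3047]), np.float64(62.4083)]
[array([-0.4569,  0.1245, -0.864 ]), np.float64(63.5583)]
scene [[509.8137 225.6125]
 [522.2373 200.7666]
 [543.2823 158.6791]]
brush_tip [(array([510.8, 223.8]), 0.64)]
brush [(array([521.4, 204.8]), 0.59)]
top [[182.4538 204.6191]
 [172.7762 201.4847]
 [156.5364 196.2248]]
brush_tip [(array([180.5, 202.8]), 0.8)]
brush [(array([174.3, 198.6]), 0.74)]
```

View pics/c6.png

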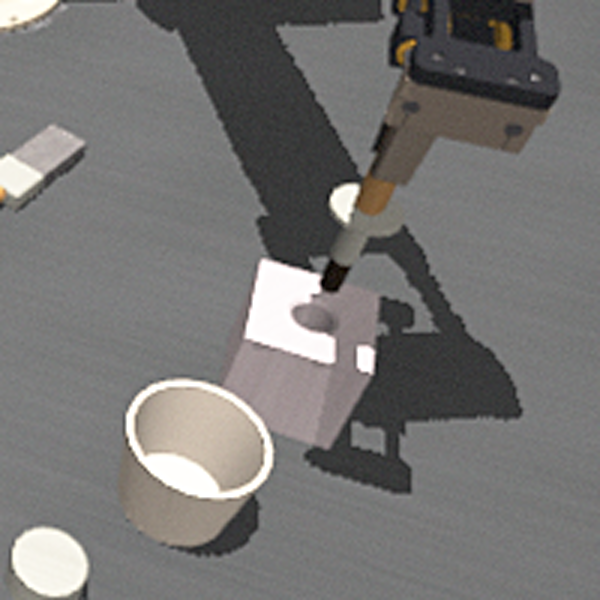

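The crop shows the brush hanging straight in the jaws with its tip at about scene (511,225), as predicted. The stand hole is at scene (505,236), and the tub is upright.

```bash
python3 - <<'E'
from h import *
np.set_printoptions(precision=4,suppress=True)
print("hole by scene",atz("scene",[[505,236]],.085)+[.0028,.003,0])
r=R(np.pi/2);T=np.array([.5812,.3129])
arm.line_to([*T,.245],vel=.2)
print("dip",down(T,.245,.150,lim=4,stepz=.012),st("force","t"));arm.dwell(.4)
arm.line_to([*T,.25],vel=.15)
im,d=cap("scene");save(im,"scene7.png")
for k,h in(("L",.095),("M",.089),("S",.083)):
    z=h+.130
    arm.line_to([*PK[k],max(.25,z+.03)],vel=.25);arm.line_to([*PK[k],z+.004],vel=.12);arm.dwell(.1)
    print(k,[round(x,4) for x in down(PK[k],z+.004,z-.003,lim=2,stepz=.0007)],st("force","t"))
    arm.dwell(.3);arm.line_to([*PK[k],z+.035],vel=.12)
arm.line_to([.55,.15,.26],vel=.3)
for n in("scene","top"):
    im,d=cap(n);save(im,n+"8.png");np.savez(n+"8",im=im,d=d);P=cloud(n,d)
    rr=near(P,(.6,.315),.07)&(P[...,2]>.068)&(P[...,2]<.085);print("rim",cv2.minEnclosingCircle(np.float32(P[rr][:,:2])))
    b=brass(im)
    for k,h in(("L",.095),("M",.089),("S",.083)):
        t=b&near(P,PK[k],.05)&(P[...,2]>h-.006);print(n,k,t.sum(),np.nanmedian(P[t],0) if t.any() else 0)
print(st("t"))
E
```

```text
hole by scene [[0.4613 0.3729 0.085 ]]
dip (0.15, np.float64(1.1155029912276007)) [array([-0.7296, -0.8324,  0.0921]), np.float64(68.2667)]
L [0.2241, np.float64(3.902)] [array([-0.7991, -0.4469,  3.609 ]), np.float64(72.7917)]
M [0.2181, np.float64(4.5409)] [array([-1.5075,  0.7421,  4.2067]), np.float64(76.3167)]
S [0.2121, np.float64(5.636)] [array([-1.7097,  0.7882,  3.9779]), np.float64(79.8583)]
rim ((0.5809568762779236, 0.30998411774635315), 0.04557730630040169)
scene L 244 [0.6408 0.096  0.0945]
scene M 141 [ 0.6282 -0.0011  0.0883]
scene S 80 [ 0.6155 -0.0919  0.0823]
rim ((0.581656813621521, 0.3152259588241577), 0.04549546167254448)
top L 130 [0.6344 0.1001 0.0959]
top M 89 [0.6225 0.0025 0.0903]
top S 50 [ 0.6109 -0.0879  0.0834]
[np.float64(81.7)]
```

View pics/scene8.png

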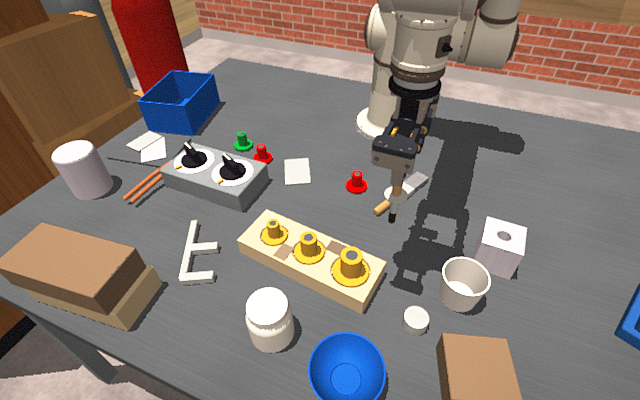

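All three dabs made contact, the tub and fittings are unmoved, and the stand hole at (505,236) is free. Next I return the brush and measure the tabs.

```bash
python3 - <<'E'
from h import *
np.set_printoptions(precision=4,suppress=True)
B=np.array([.4568,.3700])
arm.line_to([*B,.25],vel=.25);print(down(B,.25,.1455,lim=5,stepz=.006),st("tcp_pos","force"))
op(44);arm.dwell(.2);arm.line_to([*B,.26],vel=.15)
arm.movep([.42,.0,.35],R(np.pi/2));print(st("t"))
for n in("scene","top"):
    im,d=cap(n);save(im,n+"9.png");np.savez(n+"9",im=im,d=d);P=cloud(n,d)
    s=near(P,B,.03)&(P[...,2]>.10)&(P[...,2]<.21);q=P[s];print("handle",q[q[:,2]<.14].mean(0),q[q[:,2]>.16].mean(0),q[:,2].max())
    g=near(P,(.47,-.34),.2)&(P[...,2]>.052)&(P[...,2]<.085);g=cv2.morphologyEx(g.astype(np.uint8),cv2.MORPH_OPEN,np.ones((3,3)))>0
    c,_,a=rect(P[g][:,:2]);y=np.array([-np.sin(a),np.cos(a)]);print("box",c,a)
    h=cv2.cvtColor(im,cv2.COLOR_RGB2HSV).astype(int);sat=((h[...,0]>10)&(h[...,0]<35))*h[...,1].astype(float)
    for i,sg in((0,1),(1,-1)):
        kc=c+sg*.062*y
        v,u=np.mgrid[:400,:640];G=atz(n,np.c_[u.ravel(),v.ravel()],.066).reshape(400,640,3)
        rr=np.hypot(G[...,0]-kc[0],G[...,1]-kc[1]);w=np.where((rr>.034)&(rr<.06)&(sat>60),sat,0)
        # only tab: right half (x>knob)
        w[G[...,0]<kc[0]]=0
        p=np.array([(w*G[...,j]).sum()/w.sum() for j in(0,1)])-kc;print(n,"tab",i+1,(w>0).sum(),p,"ang",np.arctan2(p[1],p[0]),"rel",np.arctan2(p[1],p[0])-a)
a=cv2.imread('pics/top9.png');b=cv2.imread('pics/scene9.png')
f=lambda x:cv2.resize(x,(760,290),interpolation=cv2.INTER_CUBIC)
cv2.imwrite('pics/c9.png',np.vstack([f(a[165:255,280:516]),f(b[130:215,140:363])]))
E
```

```text
(0.1455, np.float64(1.002252719346823)) [array([0.4567, 0.3699, 0.1454]), array([ 0.2942,  0.8901, -0.0369])]
[np.float64(91.2583)]
handle [0.4639 0.3666 0.1206] [0.4626 0.3672 0.1786] 0.1914300531796524
box [ 0.4767 -0.3531] -0.012962137657633668
scene tab 1 19 [ 0.0444 -0.0049] ang -0.11056580673418831 rel -0.09760366907655464
scene tab 2 19 [ 0.0403 -0.0145] ang -0.3448189772358621 rel -0.3318568395782284
handle [0.4562 0.366  0.1214] [0.4568 0.3697 0.1845] 0.19496150356385367
box [ 0.4771 -0.3485] -0.014582671180946884
top tab 1 15 [ 0.0445 -0.007 ] ang -0.15615268034249674 rel -0.14157000916154985
top tab 2 16 [ 0.0423 -0.0192] ang -0.42648728433682515 rel -0.4119046131558783
```

View pics/scene9.png

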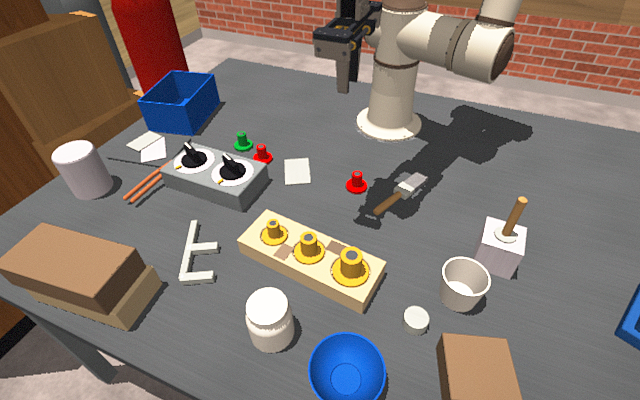

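Brush upright in its stand at (513,217). I refine the tab angles from the dial rings in the image.

```bash
python3 - <<'E'
from h import *
np.set_printoptions(precision=4,suppress=True)
for n in("scene","top"):
    acc={0:[],1:[]}
    for s in("0","1","3","5","9"):
        try: z=np.load(n+s+".npz")
        except Exception: continue
        im,d=z["im"],z["d"]
        S=6;big=cv2.resize(im,None,fx=S,fy=S,interpolation=cv2.INTER_CUBIC)
        h=cv2.cvtColor(big,cv2.COLOR_RGB2HSV).astype(int);off=np.array([.0028,.003])*(1 if n=="top" else -1)
        for i in(0,1):
            c0=K[i][:2]+off
            uv=proj(n,[[*c0,.06]])[0].astype(int);u0,v0=(uv-32)*S
            v,u=np.mgrid[v0:v0+64*S,u0:u0+64*S];pix=np.c_[(u.ravel()+.5)/S-.5,(v.ravel()+.5)/S-.5]
            G=atz(n,pix,.060).reshape(*u.shape,3);H=h[v,u]
            white=((H[...,2]>205)&(H[...,1]<40))
            white&=np.hypot(*(np.moveaxis(G[...,:2]-c0,-1,0)))<.062
            # outer ring by convex hull
            w8=cv2.morphologyEx(white.astype(np.uint8),cv2.MORPH_OPEN,np.ones((9,9)))
            cs=max(cv2.findContours(w8,0,1)[0],key=cv2.contourArea);hull=cv2.convexHull(cs)[:,0,:]
            P=G[hull[:,1],hull[:,0],:2]
            # radially resample
            cc,r=circ(P)
            for _ in range(4):
                e=abs(np.hypot(*(P-cc).T)-r);P2=P[e<=max(.0012,np.percentile(e,70))];cc,r=circ(P2)
            G2=atz(n,pix,.0665).reshape(*u.shape,3)[...,:2]-cc
            rr=np.hypot(G2[...,0],G2[...,1]);t=(H[...,0]>10)&(H[...,0]<35)&(H[...,1]>70)&(rr>.036)&(rr<.057)&(G2[...,0]>0)
            p=G2[t].mean(0) if t.any() else [np.nan]*2
            acc[i].append([*cc,r,*p,np.arctan2(p[1],p[0]),t.sum()])
    for i in(0,1): print(n,i+1,"\n",np.array(acc[i]))
for n in("scene","top"):
    for q in("index1","pointer1"): print(n,q,[(r["at"].round(1) if hasattr(r["at"],"round") else r["at"],round(r["confidence"],2)) for r in (cap(n),eyes.mark_of(n,q))[1][:4]])
E
```

```text
scene 1 
 [[  0.4741  -0.2911   0.0547   0.0468  -0.0043  -0.0907 674.    ]
 [  0.4738  -0.2926   0.0557   0.0468  -0.0027  -0.0583 660.    ]
 [  0.4782  -0.2985   0.0486   0.0487   0.0015   0.0309 257.    ]
 [  0.4739  -0.2928   0.0564   0.0466  -0.0024  -0.0508 659.    ]
 [  0.4739  -0.2928   0.0565   0.0473  -0.0031  -0.0662 641.    ]]
scene 2 
 [[  0.4722  -0.4175   0.0564   0.0452  -0.0141  -0.303  610.    ]
 [  0.4721  -0.4178   0.0563   0.0452  -0.0135  -0.2909 612.    ]
 [  0.472   -0.4179   0.0566   0.0452  -0.0134  -0.2881 610.    ]
 [  0.4718  -0.4179   0.057    0.0456  -0.0134  -0.2857 597.    ]
 [  0.4719  -0.418    0.0571   0.045   -0.0126  -0.2735 603.    ]]
top 1 
 [[  0.4777  -0.2884   0.0563   0.0454  -0.0051  -0.1108 421.    ]
 [  0.4777  -0.2884   0.0552   0.0455  -0.0051  -0.1123 455.    ]
 [  0.4777  -0.2883   0.0553   0.0454  -0.0052  -0.1147 457.    ]
 [  0.4777  -0.2884   0.0553   0.0455  -0.0052  -0.1139 453.    ]
 [  0.4777  -0.2883   0.0552   0.0455  -0.0053  -0.1154 457.    ]]
top 2 
 [[  0.4759  -0.4122   0.0561   0.0427  -0.0172  -0.382  514.    ]
 [  0.476   -0.4123   0.0551   0.0426  -0.0172  -0.3843 540.    ]
 [  0.476   -0.4122   0.0551   0.0427  -0.0173  -0.385  543.    ]
 [  0.476   -0.4122   0.0552   0.0426  -0.0172  -0.3847 538.    ]
 [  0.476   -0.4123   0.055    0.0427  -0.0172  -0.3837 544.    ]]
scene index1 [([221.0, 183.0], 0.58), ([177.9, 167.1], 0.42)]
scene pointer1 [([222.1, 161.1], 0.83), ([309.5, 251.5], 0.59), ([184.2, 151.8], 0.58)]
top index1 []
top pointer1 [([481.6, 210.2], 0.78), ([438.8, 207.1], 0.56)]
```

View pics/c9.png

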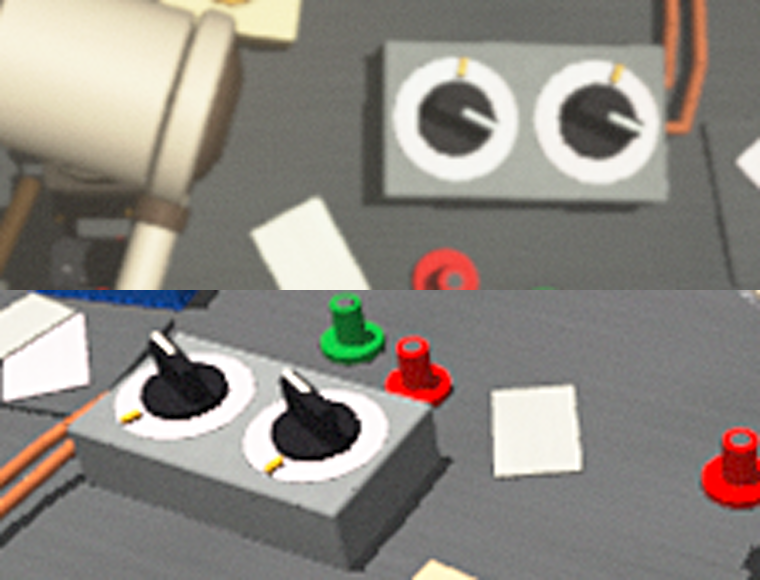

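The tab angles in the world come out at about −0.105 (tab 1) and −0.37 (tab 2). Now I open the knobs.

```bash
cat >> h.py <<'E'
def check(s):
    for n in("scene","top"):
        im,d=cap(n);save(im,n+s+".png");np.savez(n+s,im=im,d=d);P=cloud(n,d)
        off=np.array([.0028,.003])*(1 if n=="top" else -1)
        for k in K:
            m=near(P,k[:2]+off,.034)&(P[...,2]>.092);w=(im.min(2)>140)&m;v,u=np.nonzero(w)
            q=atz(n,np.c_[u,v],.103)[:,:2];l=cv2.fitLine(np.float32(q),2,0,.01,.01).ravel();a=np.arctan2(l[1],l[0]);c=q.mean(0)-k[:2]-off
            print(n,"line",len(u),"ang",round(a+(np.pi if np.cos(a-np.arctan2(c[1],c[0]))<0 else 0),3),"centroid ang",np.arctan2(c[1],c[0]).round(3),"bar",round(wrap(2*(rect(P[m][:,:2])[2]+np.pi/2))/2,3))
E
python3 - <<'E'
from h import *
np.set_printoptions(precision=3,suppress=True)
for k,t in((0,-.105),(1,-.37)):
    r=R(-2.014+np.pi)
    arm.movep(K[k]+[0,0,.07],r);op(40,25);arm.line_to(K[k],vel=.1);op(0,25)
    print(turn(t+2.014,1.2,.25),"yaw",wrap(yaw()-np.pi),st("moment","opening","t"))
    op(40);arm.line_to(K[k]+[0,0,.08],vel=.2)
arm.movep([.42,.0,.35],R(np.pi/2))
check("10");print(st("t"))
a=cv2.imread('pics/top10.png');b=cv2.imread('pics/scene10.png')
f=lambda x:cv2.resize(x,(800,300),interpolation=cv2.INTER_CUBIC)
cv2.imwrite('pics/c10.png',np.vstack([f(a[175:235,390:500]),f(b[140:200,155:265])]))
E
```

```text
(np.float64(1.9067591905827967), np.float64(0.11911942834269972)) yaw -0.10701207984505068 [array([-0.786,  2.066,  0.042]), np.float64(0.1743), np.float64(97.4167)]
(np.float64(1.641025133048731), np.float64(0.1248354051382873)) yaw -0.3727684926718311 [array([-0.379,  1.688,  0.104]), np.float64(0.1739), np.float64(103.9333)]
scene line 31 ang -0.144 centroid ang -0.208 bar -0.063
scene line 23 ang -0.206 centroid ang -0.38 bar -0.416
top line 33 ang -0.105 centroid ang -0.361 bar -0.118
top line 32 ang -0.411 centroid ang -0.688 bar -0.37
[np.float64(106.775)]
```

View pics/c10.png

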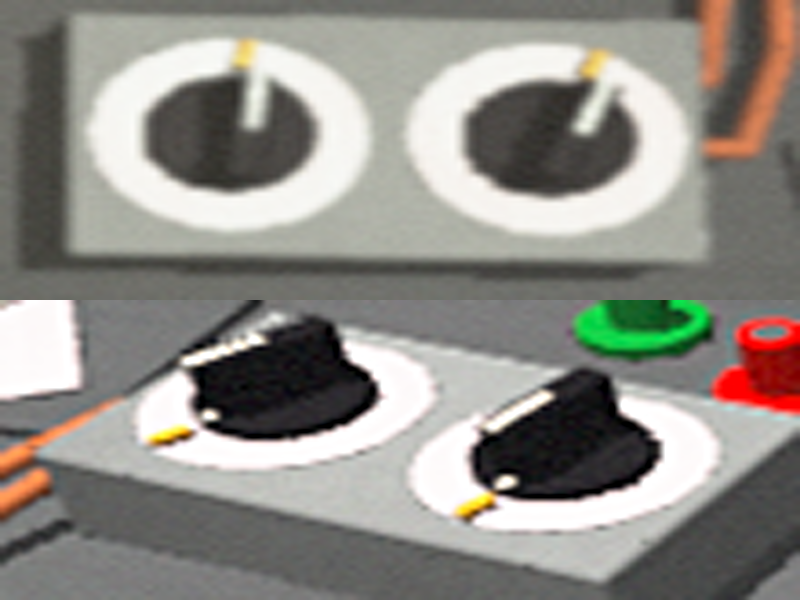

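The top view has each line pointing towards its tab. The scene shows a white dot on each disc, at crop (210,416) and (503,483), beside the tabs at (171,436) and (475,505). I compare those angles numerically.

```bash
python3 - <<'E'
from h import *
np.set_printoptions(precision=4,suppress=True)
z=np.load("scene10.npz");im=z["im"];n="scene";S=6
big=cv2.resize(im,None,fx=S,fy=S,interpolation=cv2.INTER_CUBIC);h=cv2.cvtColor(big,cv2.COLOR_RGB2HSV).astype(int)
f=lambda x,y:np.array([155+(x+.5)*110/800-.5,140+(y-300+.5)*60/300-.5])
for i,(dot,tab) in enumerate(((( 210,416),(171,436)),((503,483),(475,505)))):
    def cen(p,mask,rad):
        p=f(*p);v,u=np.mgrid[:400*S,:640*S];m=mask&(np.hypot((u+.5)/S-.5-p[0],(v+.5)/S-.5-p[1])<rad)
        return np.array([((u[m]+.5)/S-.5).mean(),((v[m]+.5)/S-.5).mean()]),m.sum()
    tb,nt=cen(tab,(h[...,0]>10)&(h[...,0]<35)&(h[...,1]>90),5)
    db=f(*dot)
    for tz in(.065,.0665):
        c=K[i][:2]-[.0028,.003];a=atz(n,[db],.069)[0,:2];t=atz(n,[tb],tz)[0,:2]
        g=lambda q:np.arctan2(q[1],q[0]);print(i+1,nt,"dot r",np.hypot(*(a-c)),"ang",g(a-c),"tab r",np.hypot(*(t-c)),g(t-c),"dot->tab",g(t-a))
# predicted scene pixels of dot and tab at given angles with knob centre
im2=np.load("top10.npz")["im"]
E
```

```text
1 529 dot r 0.13713604735834237 ang -1.3816891804976428 tab r 0.14767534648496666 -1.2885392463057106 dot->tab -0.43535270667506043
1 529 dot r 0.13713604735834237 ang -1.3816891804976428 tab r 0.14650880481183223 -1.2766958316485448 dot->tab -0.3197741874523578
2 630 dot r 0.12490103160600138 ang 1.305579678666308 tab r 0.12742738917667282 1.1928576627000333 dot->tab -0.14595035814021715
2 630 dot r 0.12490103160600138 ang 1.305579678666308 tab r 0.1291106881327293 1.1869563252207251 dot->tab -0.052364410530594714
```

```bash
python3 - <<'E'
from h import *
np.set_printoptions(precision=4,suppress=True)
im=np.load("scene10.npz")["im"];n="scene";S=6
big=cv2.resize(im,None,fx=S,fy=S,interpolation=cv2.INTER_CUBIC);h=cv2.cvtColor(big,cv2.COLOR_RGB2HSV).astype(int)
v,u=np.mgrid[:400*S,:640*S];u=(u+.5)/S-.5;v=(v+.5)/S-.5
f=lambda x,y:np.array([155+(x+.5)*110/800-.5,140+(y-300+.5)*60/300-.5])
g=lambda q:np.arctan2(q[1],q[0])
for i,dot,tab in((1,(210,416),(171,436)),(0,(503,483),(475,505))):
    p=f(*tab);m=(h[...,0]>10)&(h[...,0]<35)&(h[...,1]>90)&(np.hypot(u-p[0],v-p[1])<5);tb=np.array([u[m].mean(),v[m].mean()])
    for off in((.0028,.003),(.002,.003),(.0028,.0037)):
        c=K[i][:2]-off;a=atz(n,[f(*dot)],.069)[0,:2];t=atz(n,[tb],.0660)[0,:2]
        print(i+1,"dot r",np.hypot(*(a-c)),g(a-c),"tab r",np.hypot(*(t-c)),g(t-c))
E
```

```text
2 dot r 0.02944955400354869 -0.36788249983540106 tab r 0.046788646647780985 -0.3639674816376339
2 dot r 0.028704523164248215 -0.377905908049925 tab r 0.04604193396288662 -0.3701529190210772
2 dot r 0.029205110530054354 -0.3455159299708317 tab r 0.0465440544228148 -0.3499127152718742
1 dot r 0.03124303094003982 -0.1143880579838141 tab r 0.04645685512506862 -0.10375175271909678
1 dot r 0.03044839600232152 -0.11738694010585991 tab r 0.0456612322028012 -0.10556625954157413
1 dot r 0.031170892269592642 -0.0920761180903803 tab r 0.04638958412979995 -0.08874273758714743
```

The dots and tabs agree within about 0.01 rad. One last numeric check of the fittings, brush and tub, then hand in.

```bash
python3 - <<'E'
from h import *
np.set_printoptions(precision=4,suppress=True)
im,d=cap("scene");n="scene";P=cloud(n,d);b=brass(im);ok=True
for k,h in(("L",.095),("M",.089),("S",.083)):
    t=b&near(P,PK[k],.05)&(P[...,2]>h-.006);q=np.nanmedian(P[t],0);print(k,t.sum(),q);ok&=t.sum()>50 and abs(q[2]-h)<.002
q=P[near(P,(.4568,.37),.03)&(P[...,2]>.1)];print(q[:,2].max(),q[q[:,2]>.16].mean(0));ok&=abs(q[:,2].max()-.19)<.006
r=near(P,(.6,.315),.07)&(P[...,2]>.068)&(P[...,2]<.085);print(cv2.minEnclosingCircle(np.float32(P[r][:,:2])))
print(ok,st("t"))
if ok: print(workorder.hand_in())
E
```

```text
L 244 [0.6407 0.0964 0.0944]
M 142 [ 0.6283 -0.0013  0.0884]
S 83 [ 0.6151 -0.0922  0.0821]
0.1914891853918791 [0.4623 0.3672 0.178 ]
((0.5811634659767151, 0.31120485067367554), 0.04614553600549698)
True [np.float64(106.825)]
the job is handed in; nothing more can be done
None
```

The job is handed in after about 107 s of the 210 s: both knobs were shut first, all three fittings seated, fluxed from largest to smallest, the brush stood back in its stand, and both knobs opened last to within about 0.01 rad of their tabs as measured in the scene camera; hand-in gave no verdict.

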